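# Shut the tube drawer and hold the optics flap at its balance point

### The arm

A 7-joint arm with a two-finger parallel gripper is mounted at the origin on the work surface. World frame = base frame: x ahead of the robot, y to its left, z up, the work surface at z = 0. Lengths are in mm, angles in rad, forces in N, time in s.
With the tool pointing down it reaches from about 400 to 750 mm from the base axis. Payload 19.5 kg.
Tool frame: the origin (TCP) lies midway between the tips of the shut fingers; the grasp point (between the pads) lies 19 mm behind it; z points along the fingers, y is the line along which they close (so a half turn about z gives the same grasp; the last joint's range is limited). The gripper opens to 85 mm and grips with 20 to 120 N. Pads are 22 mm wide; open, the fingers measure 114 mm over their backs; the gripper's body (76 mm by 85 mm) begins 54 mm behind the grasp point. The pads swing forward as they close: fully open they stand 13 mm farther back than shut.
Start: joints at [-1.383, 0.707, -0.028, 1.485, 0.022, 0.951, -0.075], TCP at [130.964, 559.86, 231.268] pointing down, gripper open.
Joint ranges: [-2.71, 2.71], [-0.32, 2.16], [-1.57, 1.52], [0, 2.45], [-1.46, 4.6], [0, 2.02], [-2.83, 2.83]. Speed limits (rad/s): [1.89, 1.89, 2.57, 2.57, 3.01, 3.01, 3.01].

### API

Orientations are given as a unit quaternion [x, y, z, w].
In Python, from plant import * gives the robot as it stands. The module is installed in compiled form; this text tells all that it offers. Calls block until the motion is done:
- movep(position, orientation): joint-space move of the TCP to a pose.
- movel(position, speed=150, rot=None, f_stop=None): straight line of the TCP; rot=None keeps the orientation; speed is the mean speed in mm/s. With f_stop (N) it stops when the force on the tool has changed by that much, and returns True; else False.
- move_j(angles): joint-space move.
- open_jaws() and close(effort=None): open the fingers fully, or close them until they stop; effort is the grip in N (None keeps the last).
- wait(seconds).
- solve_ik(position, orientation): joint angles nearest the present ones, or None.
- sense(): the state.
- read_camera(name): name is "scene" or "top" or "wrist"; returns a dict with "img" (420x560x3 uint8, blue, green, red), "fx", "fy", "cx", "cy" (pixels), "distortion" ([k1, k2, p1, p2, k3] as OpenCV has them; the pictures are not rectified), "extrinsics" (4x4, takes a point from camera to world coordinates); the wrist camera has in their place "hand_eye" (4x4, takes a point from camera to tool coordinates, whose origin is the TCP and whose axes are the flange's). Camera axes: x right, y up, looking along -z (the intrinsics and any distortion apply to the point x, -y, -z); pixel columns grow to the right and rows downward; lengths in mm; the calibration is good to about 2 mm. A picture is of the moment at which its call begins: read the wrist's pose just before it. There is no depth.
A pose or a line that the arm cannot do raises PlanningError and nothing moves.
- finish_job(): hands the job in; it is judged then, once.
Trained networks look in a picture, given as the dict that the camera call returned (one of the last four; its "shot" number tells which), for a name from the list of things; names that differ only in an ending like _2 or _b are one class to them, and where a whole thing is asked for, a point or a joint stands for the part that bears it (a point fixed in the world has none). Each returns a list of dicts, best first, with "score" (0 to 1); they miss things now and then, are a little off and sometimes report something else, mostly with a low value. They report only what shows in the picture. A call takes as long as a camera call.
- look_for(query, picture): "bbox" ([left, top, right, bottom] in pixels, round what is visible of it).
- masks_of(query, picture): "mask" (420x560 bool, what is visible of it) and "bbox" ([left, top, right, bottom] in pixels, round what is visible of it).
The state is a dict: "t": time; "joint_pos": joint angles; "joint_vel": joint speeds; "tau": joint torques, N m; "tcp_pos": TCP position; "eef_rot": TCP orientation; "force": force on the tool from outside, world axes, zero at the start; "ft_torque": the same for the moment, N m; "gripper_width": finger opening in mm; "finger_force": force on a finger pad.
Only numpy, scipy, OpenCV 4.12 (cv2) and the standard library are available. Lean on these libraries where they do the work, as an engineer would, in place of code of your own. Each camera call takes 0.05 s, during which the arm holds its last target. There are 200 camera calls.

### The job

Push the tube reader's open drawer fully home until it snaps into its catch. Then take the orange optics flap by its black grip bar, swing it up to its upright balance point, where it tips neither way, so that the lens below can be inspected, and finish while still holding it motionless there between the fingers; never let it go over backwards, and leave the rack, bottle and jar beside the reader where they stand.

Things in the scene. Friction and masses are not known exactly. Their poses are not given: they have to be found in the camera images.
- reader: White benchtop tube reader, fixed to the bench: 174 deep (x), 325 wide (y), 95 high. Origin on the bench under it; its housing spans x -54 (front) to +120 and y -160 to +165 in this frame. Its +x axis points from its front to its back; +z up. Blue drawer in the front on its +y side, orange flap on top on its -y side.
- reader_drawer (a joint): Opening of the blue drawer in m: 0 = fully home, starts 40 to 75 mm open, slides out along the reader's -x. About 1 N of friction; a sprung catch resists the push with about 5 to 7 N between 19 and 8 mm open, then pulls the drawer home against a hard stop.
- drawer_face (a point): Centre of the drawer's flat blue front face (122 wide, 74 high, no handle; the point is 51 mm above the bench, the face's top edge 88 mm), on the outer surface; at x = -84 mm, y = +92.5 mm of the reader's frame when home, 30 mm proud of the housing. Moves with the drawer.
- flap (a joint): Angle of the orange flap in rad: 0 = shut, level on the reader's top (start); grows as its front edge swings up and back. 1.571 = upright = balance point: below it the flap falls shut, above it falls over backwards to a stop at 2.4. Hinge nearly frictionless. Panel 130 mm wide, 8 thick, 94 from hinge to edge; flap and bar weigh 0.3 to 0.52 kg.
- flap_hinge (a point): Middle of the flap's hinge line, which runs along the reader's y; at x = +40, y = -85, z = +101 mm of the reader's frame.
- grip_bar: Round black bar, 12 mm in diameter (all in mm), parallel to the hinge and 140 from it in the flap's plane, on two side arms (100 free between them) 46 beyond the panel's edge. Origin at its middle; y along the bar. Shut, it overhangs the reader's front by 46, 101 above the bench, free space below; upright, it is 241 above the bench. It is a sleeve that spins freely on its axis.
- rack: Bystander: loose aluminium tube rack, 146 x 74 mm, with eight glass tubes, 149 mm high. Origin under its centre.
- bottle: Bystander: loose amber bottle, 66 mm in diameter, 150 mm high, blue cap. Origin under its centre.
- jar: Bystander: loose clear jar, 72 mm in diameter, 85 mm high, white cap. Origin under its centre.

How it is judged:
By the outcome, as a careful person would: the job done as asked, in the order asked, and still so for the second after the job is handed in, while the arm keeps its last pose, push and grip.
It also fails if it takes over 50 s, if anything falls off the work surface, if the arm or the gripper's body presses on something with over 40 N, if the wrist force passes 120 N, or if a joint passes its speed limit or range.

## Working session

There is one attempt and no reset: what is moved stays moved. The work goes in short steps, each a Python script; the robot and the scene stay as the last script left them, time stands still between calls to the robot, and variables do not carry over. Pictures are saved under pics/ and viewed, at most 10 in all, crops included, and the job is handed in when it is done.

```bash
mkdir -p pics
cat > h.py <<'E'
from plant import *
import numpy as np, cv2
def K(p): return np.array([[p["fx"],0,p["cx"]],[0,p["fy"],p["cy"]],[0,0,1.]])
def ray(p,uv,T=None):
    T=np.array(p["extrinsics"]) if T is None else T
    u=cv2.undistortPoints(np.array([[uv]],float),K(p),np.array(p["distortion"],float))[0,0]
    d=T[:3,:3]@np.array([u[0],-u[1],-1]); return T[:3,3],d/np.linalg.norm(d)
def onz(p,uv,z,T=None):
    o,d=ray(p,uv,T); return o+d*(z-o[2])/d[2]
def proj(p,X,T=None):
    T=np.array(p["extrinsics"]) if T is None else T
    c=(np.asarray(X,float)-T[:3,3])@T[:3,:3]; c=c*[1,-1,-1]
    return cv2.projectPoints(c.reshape(-1,1,3),np.zeros(3),np.zeros(3),K(p),np.array(p["distortion"],float))[0][:,0]
E
python3 - <<'E'
from h import *
for n in ("top","scene"):
    p=read_camera(n); im=p["img"].copy(); cv2.imwrite(f"pics/{n}.png",im)
    print(n,np.round(p["extrinsics"],3).tolist())
    for q in ("reader","reader_drawer","drawer_face","flap","grip_bar","rack","bottle","jar"):
        print(q,[(round(r["score"],2),np.round(r["bbox"]).tolist(), np.round(cv2.minAreaRect(np.argwhere(r["mask"])[:,::-1].astype(np.float32))[0]).tolist(),np.round(cv2.boxPoints(cv2.minAreaRect(np.argwhere(r["mask"])[:,::-1].astype(np.float32)))).tolist()) for r in masks_of(q,p)[:2]])
E
```

```text
top [[-0.013, 0.996, -0.086, 491.744], [-1.0, -0.013, -0.002, 30.347], [-0.003, 0.086, 0.996, 1300.589], [0.0, 0.0, 0.0, 1.0]]
reader [(0.69, [169.0, 140.0, 330.0, 300.0], [256.0, 219.0], [[167.0, 182.0], [308.0, 138.0], [345.0, 256.0], [204.0, 300.0]])]
reader_drawer [(0.7, [202.0, 243.0, 261.0, 294.0], [229.0, 268.0], [[196.0, 254.0], [250.0, 238.0], [262.0, 282.0], [209.0, 298.0]])]
drawer_face []
flap [(0.61, [257.0, 167.0, 330.0, 251.0], [294.0, 212.0], [[256.0, 189.0], [312.0, 170.0], [333.0, 235.0], [277.0, 254.0]])]
grip_bar [(0.67, [282.0, 235.0, 328.0, 253.0], [305.0, 242.0], [[283.0, 245.0], [325.0, 233.0], [327.0, 239.0], [285.0, 251.0]])]
rack [(0.69, [363.0, 194.0, 425.0, 262.0], [392.0, 226.0], [[359.0, 207.0], [396.0, 188.0], [426.0, 245.0], [389.0, 264.0]])]
bottle [(0.84, [121.0, 238.0, 157.0, 268.0], [138.0, 251.0], [[120.0, 236.0], [156.0, 236.0], [156.0, 266.0], [120.0, 266.0]]), (0.29, [281.0, 233.0, 329.0, 254.0], [304.0, 242.0], [[280.0, 246.0], [326.0, 232.0], [328.0, 238.0], [282.0, 252.0]])]
jar [(0.61, [351.0, 141.0, 387.0, 176.0], [368.0, 159.0], [[346.0,
[... 516 characters left out ...]
[279.0, 165.0], [318.0, 150.0], [325.0, 168.0], [287.0, 183.0]])]
flap [(0.68, [238.0, 172.0, 314.0, 215.0], [276.0, 193.0], [[238.0, 187.0], [299.0, 163.0], [314.0, 199.0], [252.0, 223.0]])]
grip_bar [(0.63, [238.0, 176.0, 276.0, 190.0], [259.0, 181.0], [[241.0, 185.0], [274.0, 172.0], [276.0, 177.0], [243.0, 190.0]])]
rack [(0.64, [155.0, 174.0, 210.0, 255.0], [181.0, 216.0], [[142.0, 187.0], [191.0, 168.0], [220.0, 244.0], [171.0, 263.0]])]
bottle [(0.83, [373.0, 139.0, 398.0, 187.0], [385.0, 161.0], [[370.0, 185.0], [376.0, 135.0], [399.0, 137.0], [394.0, 188.0]])]
jar [(0.86, [202.0, 238.0, 233.0, 283.0], [217.0, 259.0], [[201.0, 236.0], [233.0, 236.0], [233.0, 282.0], [201.0, 282.0]])]
```

View pics/top.png

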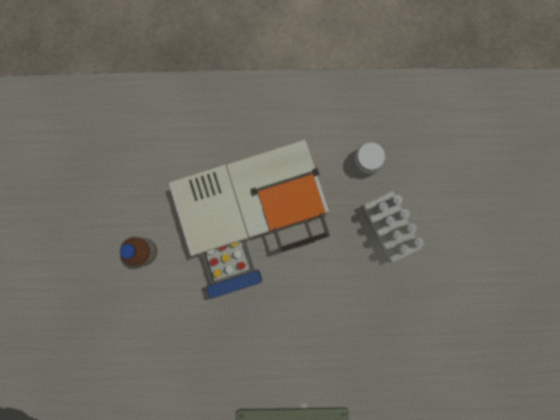

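View pics/scene.png

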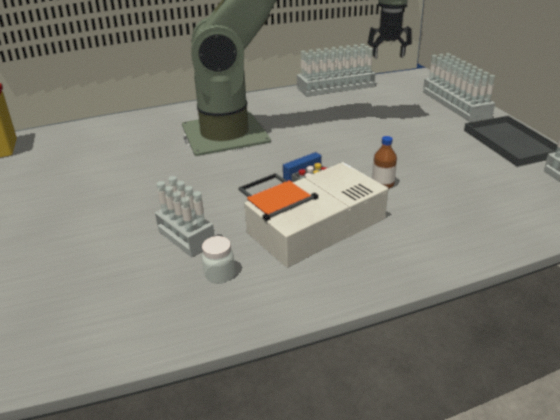

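Top view: the reader's front faces the robot, with housing corners at about (170,182), (307,142), (327,212) and (190,254). The hinge ends are at (253,191) and (316,172), the bar is at about (305,242), and the blue drawer face is at about (233,285). The rack is right of the flap and the bottle left of the drawer. The scene view agrees.

```bash
cat > fit.py <<'E'
from h import *
from scipy.optimize import least_squares
p=read_camera("top"); s=read_camera("scene")
P=np.array([[120,165,95],[120,-160,95],[-54,-160,95],[-54,165,95],[40,-85,101],[-100,-85,101]],float)
U=np.array([[170,182],[307,142],[327,212],[190,254],[284.5,181.5],[305,242]],float)
S=np.array([[-100,-85,101.]]);SU=np.array([[259,181.]])
def W(a,X):
    c,t=np.cos(a[2]),np.sin(a[2]); X=np.asarray(X,float)
    return X@np.array([[c,-t,0],[t,c,0],[0,0,1]]).T+[a[0],a[1],0]
f=lambda a:np.r_[(proj(p,W(a,P))-U).ravel(),(proj(s,W(a,S))-SU).ravel()]
r=least_squares(f,[600,80,0.2],loss="soft_l1"); a=r.x
print(a,np.round(f(a),1).tolist())
# drawer: opening d s.t. face outer top edge centre projects
def g(d): return np.r_[proj(p,W(a,[[-84-d[0]+9,92.5,88]]))[0]-[233,283]]
print("drawer",least_squares(g,[50.]).x)
print("hinge",W(a,[[40,-85,101]]),"bar",W(a,[[-100,-85,101]]),"face",W(a,[[-84,92.5,51]]))
print("bottle",onz(p,[128,251],150),"rack",[onz(p,u,149).round() for u in [(367,207),(391,192),(422,243),(397,260)]],"jar",onz(p,[371,156],85))
for n,c in(("top",p),("scene",s)):
    im=cv2.resize(c["img"],None,fx=2,fy=2)
    def L(X): cv2.polylines(im,[np.int32(proj(c,W(a,X))*2)],True,(0,255,0),1)
    L(P[:4]); L(P[:4]*[1,1,0]); L([[40,-20,101],[40,-150,101],[-54,-150,101],[-54,-20,101]]); L([[-100,-35,101],[-100,-135,101]])
    for d in(40,75): L([[-84-d,31.5,88],[-84-d,153.5,88],[-84-d,153.5,14],[-84-d,31.5,14]])
    uv=np.int32(proj(c,W(a,[[0,0,50]]))[0]*2); x,y=np.clip(uv-[200,200],0,None); cv2.imwrite(f"pics/o_{n}.png",im[y:y+400,x:x+400])
im=np.hstack([cv2.imread("pics/o_top.png"),cv2.imread("pics/o_scene.png")]);cv2.imwrite("pics/o.png",im)
E
python3 fit.py
```

```text
[5.91865555e+02 8.04984685e+01 2.82593592e-01] [-1.7, -1.4, -0.4, -3.1, 2.7, 0.5, -0.2, 1.0, 0.7, 0.3, -1.2, 0.0, -1.4, -0.2]
drawer [66.00427605]
hinge [[653.98099394  10.02384711 101.        ]] bar [[519.53403054 -29.01477523 101.        ]] face [[485.40400161 145.90632449  51.        ]]
bottle [503.7911832  347.26219935 150.        ] rack [array([ 591., -163.,  149.]), array([ 623., -215.,  149.]), array([ 513., -278.,  149.]), array([ 478., -224.,  149.])] jar [ 712.76373302 -185.99416276   85.        ]
```

View pics/o.png

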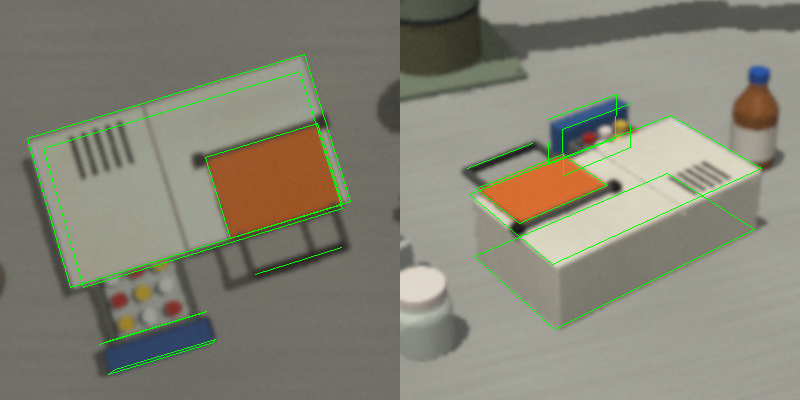

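The overlay fits within a few mm, and the drawer is about 70 mm open. Next I check reachability for the push and for the flap arc.

```bash
cat >> h.py <<'E'
from scipy.spatial.transform import Rotation as Rn
A=np.array([591.87,80.5,0.2826])
def W(X,a=None):
    a=A if a is None else a
    return Rn.from_euler('z',a[2]).apply(np.asarray(X,float))+[a[0],a[1],0]
def rot(pitch,flip=1,yaw=None,updown=True):
    """tool z = forward(reader x) tilted down by pitch; closing dir in reader xz plane"""
    z=np.array([np.cos(pitch),0,-np.sin(pitch)]); y=flip*np.array([np.sin(pitch),0,np.cos(pitch)])
    R=np.column_stack([np.cross(y,z),y,z])
    return (Rn.from_euler('z',A[2] if yaw is None else yaw)*Rn.from_matrix(R))
def rpush(flip=1):
    z=np.array([0,0,-1.]);y=np.array([0,flip,0.]);return Rn.from_euler('z',A[2])*Rn.from_matrix(np.column_stack([np.cross(y,z),y,z]))
E
python3 - <<'E'
from h import *
s=sense();print(s["eef_rot"],Rn.from_quat(s["eef_rot"]).as_matrix().round(2).tolist(),s["force"],s["gripper_width"])
for f in(1,-1):
  print("push",f,[ (lambda q: None if q is None else np.round(q,2).tolist())(solve_ik(W([x,92.5,z]),rpush(f).as_quat())) for x,z in((-190,230),(-190,45),(-90,45))])
for f in(1,-1):
  for p0,p1 in((0,90),(30,90),(45,90),(45,60),(60,90),(30,60)):
    out=[]
    for k in range(5):
      th=k/4*np.pi/2; b=np.array([40-140*np.cos(th),-85,101+140*np.sin(th)]); R=rot(np.radians(p0+(p1-p0)*k/4),f)
      q=solve_ik(W(b)+19*R.as_matrix()[:,2],R.as_quat()); out.append(None if q is None else np.round(q,2).tolist())
    print(f,p0,p1,[o is not None for o in out],out[0],out[-1])
E
```

```text
[ 1.14677624e-01  9.93402759e-01 -4.49503446e-05 -1.67234290e-06] [[-0.97, 0.23, -0.0], [0.23, 0.97, -0.0], [-0.0, -0.0, -1.0]] [-0.1602096  -0.22813958  0.33767372] 85.27359257982849
push 1 [[-0.2, 0.47, -0.27, 2.07, 0.21, 0.63, 1.24], [-0.0, 0.96, -0.69, 2.26, 1.48, 0.55, -0.06], [-0.24, 0.92, -0.21, 1.92, 0.49, 0.36, 1.02]]
push -1 [[-0.75, 0.54, 0.62, 2.08, -0.5, 0.67, -1.08], [-0.4, 0.88, 0.04, 2.27, 4.42, 0.04, 0.2], [-0.52, 0.95, 0.31, 1.93, -0.73, 0.38, -0.93]]
1 0 90 [False, False, True, True, True] None [-0.13, 0.86, 0.16, 1.17, -0.14, 1.12, 0.32]
1 30 90 [False, False, True, True, True] None [-0.13, 0.86, 0.16, 1.17, -0.14, 1.12, 0.32]
1 45 90 [False, True, True, True, True] None [-0.13, 0.86, 0.16, 1.17, -0.14, 1.12, 0.32]
1 45 60 [False, True, True, True, True] None [0.14, 0.69, -0.26, 1.76, 0.17, 0.2, 0.11]
1 60 90 [True, True, True, True, True] [0.71, 1.25, -1.35, 2.3, 2.03, 1.08, -1.49] [-0.13, 0.86, 0.16, 1.17, -0.14, 1.12, 0.32]
1 30 60 [False, False, True, True, True] None [0.14, 0.69, -0.26, 1.76, 0.17, 0.2, 0.11]
-1 0 90 [False, False, True, True, True] None [-0.45, 1.14, 1.3, 1.18, -1.07, 1.5, -2.2]
-1 30 90 [False, False, True, True, True] None [-0.45, 1.14, 1.3, 1.18, -1.07, 1.5, -2.2]
-1 45 90 [False, True, True, True, True] None [-0.45, 1.14, 1.3, 1.18, -1.07, 1.5, -2.2]
-1 45 60 [False, True, True, True, True] None [-0.33, 0.77, 0.63, 1.78, -1.38, 0.59, -1.64]
-1 60 90 [True, True, True, True, True] [0.71, 1.25, -1.35, 2.3, 2.03, 1.08, 1.65] [-0.45, 1.14, 1.3, 1.18, -1.07, 1.5, -2.2]
-1 30 60 [False, False, True, True, True] None [-0.33, 0.77, 0.63, 1.78, -1.38, 0.59, -1.64]
```

Run:
```python
from h import *
q=rpush(1).as_quat()
close(40)
movep(W([-182,92.5,200]),q); movel(W([-182,92.5,50]),200)
s0=sense();print(s0["t"],s0["force"],s0["tcp_pos"]-W([-182,92.5,50]),s0["gripper_width"])
print(movel(W([-84,92.5,50]),60,f_stop=22))
s=sense();print(s["t"],s["force"]-s0["force"],(Rn.from_euler('z',-A[2]).apply(s["tcp_pos"]-[A[0],A[1],0])))
c=read_camera("top");cv2.imwrite("pics/push.png",cv2.resize(c["img"][120:320,140:440],None,fx=2.6,fy=2.6))
```

```text
4.525 [-0.32627221  0.27374297  0.00894452] [0.16877144 0.24736952 0.584996  ] -0.12841016060853055
True
5.8333 [-0.58457963 -0.85801752  1.11750972] [-96.11165916  92.50026712  49.57095407]
```

Run:
```python
from h import *
Q=lambda s:Rn.from_euler('z',-A[2]).apply(s["tcp_pos"]-[A[0],A[1],0]).round(2).tolist()
s0=sense()
print(movel(W([-84,92.5,50]),15,f_stop=15)); s=sense();print(s["t"],s["force"]-s0["force"],Q(s))
movel(W([-130,92.5,50]),150); movel(W([-160,92.5,200]),200); open_jaws()
# look from above the bar
R=rot(np.radians(90),1)
movep(W([-150,-75,300]),R.as_quat())
s=sense(); c=read_camera("wrist"); cv2.imwrite("pics/w1.png",c["img"])
T=np.eye(4);T[:3,:3]=Rn.from_quat(s["eef_rot"]).as_matrix();T[:3,3]=s["tcp_pos"];T=T@np.array(c["hand_eye"])
import pickle;pickle.dump((c,T),open("w1.pkl","wb"))
print(s["t"],s["joint_pos"],proj(c,W([[-100,-85,101],[-100,-35,101],[-100,-135,101],[40,-20,101],[40,-150,101],[-54,-20,105],[-54,-150,105],[-84,153.5,88],[-84,31.5,88]]),T).round(1).tolist())
for n in("grip_bar","flap","drawer_face"):
  for r in masks_of(n,c)[:2]: print(n,round(r["score"],2),np.round(r["bbox"]).tolist(),np.round(cv2.boxPoints(cv2.minAreaRect(np.argwhere(r["mask"])[:,::-1].astype(np.float32)))).tolist())
```

```text
True
6.2083 [ 1.42375115 -0.31005167  0.13112015] [-96.28, 92.45, 49.33]
9.1083 [-0.08308859  0.46984276  0.13852845  1.73416999 -0.07752311  0.94393706
  0.37400747] [[326.4, 192.0], [328.5, 148.7], [324.3, 231.7], [453.7, 136.8], [435.5, 243.3], [371.7, 135.7], [361.6, 244.5], [351.1, -41.8], [344.3, 86.4]]
grip_bar 0.75 [322.0, 149.0, 337.0, 233.0] [[319.0, 237.0], [323.0, 147.0], [334.0, 147.0], [330.0, 237.0]]
flap 0.84 [320.0, 136.0, 461.0, 246.0] [[320.0, 242.0], [322.0, 133.0], [458.0, 136.0], [456.0, 245.0]]
```

View pics/w1.png

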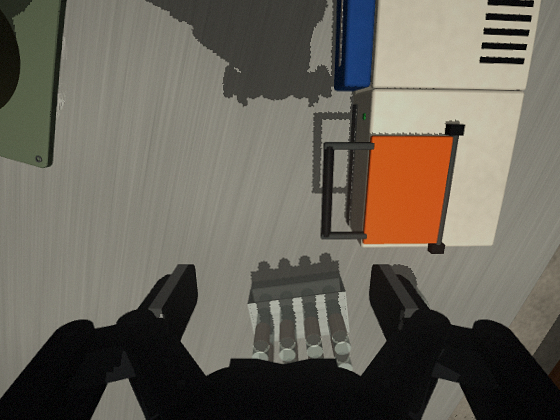

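The wrist view confirms the drawer is home, with its edge at (345,86) against a predicted (344,86). The bar centre is at about (327,191) and the flap corners match within 1–2 px. I'll refine the bar position and then check the IK for the tilted grasp.

Run:
```python
from h import *
import pickle
c,T=pickle.load(open("w1.pkl","rb")); g=c["img"].max(2).astype(int)
for r in(160,175,190,205,220):
    row=g[r]; d=np.where(row[312:345]<48)[0]+312; print(r,d.min(),d.max(),len(d), row[316:342].tolist() if r==190 else "")
    m=(d.min()+d.max())/2; X=onz(c,[m,r],101,T); print("  reader",Rn.from_euler('z',-A[2]).apply(X-[A[0],A[1],0]).round(1))
for u in((455,128),(437,248)): print(Rn.from_euler('z',-A[2]).apply(onz(c,u,101,T)-[A[0],A[1],0]).round(1))
for pd in(50,55,60,65,70):
  for f in(1,-1):
    R=rot(np.radians(pd),f); z=R.as_matrix()[:,2]; b=W([-100,-85,101])
    print(pd,f,[ (lambda q: None if q is None else np.round(q,2).tolist())(solve_ik(b+(19-k)*z,R.as_quat())) for k in(90,0)])
```

```text
160 324 333 10 
  reader [-99.4 -47.7 101. ]
175 323 332 10 
  reader [-99.7 -64.9 101. ]
190 322 332 11 [72, 69, 74, 73, 75, 63, 41, 22, 24, 23, 31, 44, 33, 25, 28, 24, 47, 66, 71, 72, 72, 76, 75, 72, 73, 74]
  reader [-99.4 -82.6 101. ]
205 322 331 10 
  reader [ -99.  -100.9  101. ]
220 322 330 9 
  reader [ -98.7 -119.8  101. ]
[ 39.9 -10.4 101. ]
[  43.1 -156.5  101. ]
50 1 [None, [0.74, 1.33, -1.35, 2.44, 2.32, 1.21, -1.65]]
50 -1 [None, [0.74, 1.33, -1.35, 2.44, 2.32, 1.21, 1.49]]
55 1 [None, [0.73, 1.28, -1.35, 2.37, 2.18, 1.14, -1.58]]
55 -1 [None, [0.73, 1.28, -1.35, 2.37, 2.18, 1.14, 1.56]]
60 1 [[0.79, 0.99, -1.34, 2.38, 1.91, 0.89, -1.53], [0.71, 1.25, -1.35, 2.3, 2.03, 1.08, -1.49]]
60 -1 [[0.79, 0.99, -1.34, 2.38, 1.91, 0.89, 1.61], [0.71, 1.25, -1.35, 2.3, 2.03, 1.08, 1.65]]
65 1 [[0.77, 0.96, -1.35, 2.28, 1.69, 0.87, -1.34], [0.7, 1.22, -1.35, 2.23, 1.88, 1.06, -1.38]]
65 -1 [[0.77, 0.96, -1.35, 2.28, 1.69, 0.87, 1.8], [0.7, 1.22, -1.35, 2.23, 1.88, 1.06, 1.76]]
70 1 [[0.2, 0.63, -0.2, 2.19, -0.24, 0.0, 0.59], [0.68, 1.2, -1.35, 2.15, 1.72, 1.06, -1.26]]
70 -1 [[0.74, 0.96, -1.35, 2.17, 1.5, 0.9, 1.98], [0.68, 1.2, -1.35, 2.15, 1.72, 1.06, 1.88]]
```

```bash
python3 - <<'E'
from h import *
m=W([-29,-85,0]); y=0.293
o=m-Rn.from_euler('z',y).apply([-30,-85,0]); print(o,W([-99.1,-85,101]),W([-100,-85,101],[o[0],o[1],y]))
open("h.py","a").write(f"\nA=np.array([{o[0]:.2f},{o[1]:.2f},{y}])\n")
A[:]=[o[0],o[1],y]
R=rot(np.radians(60),1); z=R.as_matrix()[:,2]; b=W([-100,-85,101])
for h in(60,90,120,150):
    P=b+(19-80)*z+[0,0,h]; print(h,(lambda q: None if q is None else np.round(q,2).tolist())(solve_ik(P,R.as_quat())))
E
cat h.py | tail -2
```

```text
[591.89413709  80.82710332   0.        ] [520.40347744 -28.76273909 101.        ] [520.70614787 -29.43290843 101.        ]
60 [0.83, 0.84, -1.34, 2.29, 1.71, 0.74, -1.35]
90 [0.86, 0.76, -1.34, 2.24, 1.56, 0.67, -1.22]
120 [0.41, 0.42, -0.4, 2.2, -0.4, 0.07, 0.77]
150 [0.36, 0.35, -0.31, 2.14, -0.45, 0.19, 0.81]

A=np.array([591.89,80.83,0.293])
```

Run:
```python
from h import *
R=rot(np.radians(60),1); z=R.as_matrix()[:,2]; b=W([-100,-85,101])
P=b+(19-80)*z
s=sense();print(s["t"])
movep(P+[0,0,90],R.as_quat()); s=sense();print(s["t"],s["force"],s["joint_pos"].round(2))
movel(P,150); s=sense();print(s["t"],s["force"],s["joint_pos"].round(2))
s=sense();c=read_camera("wrist")
T=np.eye(4);T[:3,:3]=Rn.from_quat(s["eef_rot"]).as_matrix();T[:3,3]=s["tcp_pos"];T=T@np.array(c["hand_eye"])
import pickle;pickle.dump((c,T),open("w2.pkl","wb"))
print(proj(c,W([[-100,-35,101],[-100,-85,101],[-100,-135,101],[40,-20,101],[40,-150,101],[-54,-20,105],[-54,-150,105]]),T).round(1).tolist())
k=read_camera("scene")
cv2.imwrite("pics/p2.png",np.hstack([cv2.resize(c["img"],(400,300)),cv2.resize(k["img"][60:300,100:420],(400,300))]))
for r in masks_of("grip_bar",c)[:2]: print(round(r["score"],2),np.round(cv2.boxPoints(cv2.minAreaRect(np.argwhere(r["mask"])[:,::-1].astype(np.float32)))).tolist())
```

```text
9.3083
10.9 [-0.71757876 -0.25536176 -0.77475854] [ 0.86  0.76 -1.34  2.24  1.56  0.67 -1.22]
11.65 [-0.49104373  0.47715723  0.14962126] [ 0.77  0.99 -1.29  2.37  1.94  0.86 -1.54]
[[283.0, 156.5], [282.9, 225.8], [282.8, 285.9], [419.5, 128.8], [401.9, 260.3], [341.1, 131.9], [331.8, 288.5]]
0.95 [[273.0, 151.0], [291.0, 151.0], [291.0, 293.0], [273.0, 293.0]]
```

View pics/p2.png

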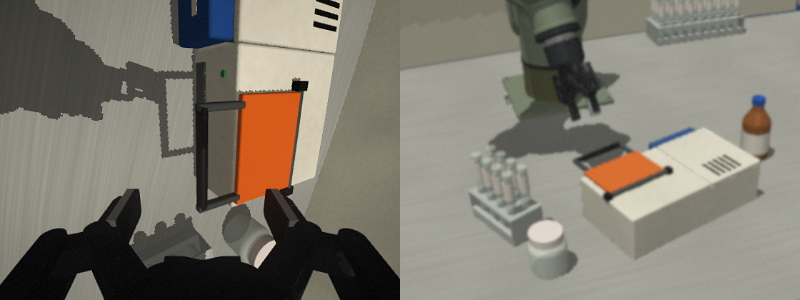

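The wrist view shows the bar at x≈282 px against a predicted 283, so the alignment is within about 1 mm. I'll advance and grip.

Run:
```python
from h import *
R=rot(np.radians(60),1); z=R.as_matrix()[:,2]; b=W([-100,-85,101])
s0=sense()
print(movel(b+17*z,80,f_stop=8)); s=sense();print(s["t"],s["force"]-s0["force"],s["tcp_pos"]-b-17*z,s["joint_pos"].round(2))
close(30); wait(.2); s=sense();print(s["t"],s["force"]-s0["force"],s["gripper_width"],s["finger_force"],s["tcp_pos"]-b-17*z)
for k in range(1,5):
  for pd in(60,90):
    th=k/4*np.pi/2; bb=np.array([40-140*np.cos(th),-85,101+140*np.sin(th)]); p=60+(pd-60)*k/4;R=rot(np.radians(p),1)
    q=solve_ik(W(bb)+17*R.as_matrix()[:,2],R.as_quat()); print(k,p,None if q is None else q.round(2))
```

```text
False
12.925 [ 1.02156887 -1.19096762  0.61403601] [-0.02350345 -0.1238942   0.36690838] [ 0.69  1.17 -1.22  2.3   2.09  0.96 -1.55]
13.7917 [ 1.59288758 -1.49300783  4.12635595] 10.56460456242549 29.26706224679947 [0.09333369 0.04833077 0.11016376]
1 60.0 [ 0.7   1.03 -1.24  2.23  1.92  0.84 -1.45]
1 67.5 [ 0.64  0.96 -1.13  2.12  1.64  0.74 -1.23]
2 60.0 [ 0.68  0.92 -1.2   2.1   1.71  0.72 -1.27]
2 75.0 [ 0.53  0.84 -1.01  1.85  1.08  0.76 -0.72]
3 60.0 [ 0.61  0.86 -1.13  1.93  1.48  0.66 -1.05]
3 82.5 [ 0.43  0.88 -1.01  1.53  0.85  1.06 -0.46]
4 60.0 [ 0.52  0.87 -1.06  1.75  1.31  0.66 -0.85]
4 90.0 [ 0.29  0.98 -0.98  1.14  0.78  1.38 -0.3 ]
```

Gripped cleanly with low force. Now I swing along the arc in small steps, rotating the tool towards pointing down.

```bash
cat >> h.py <<'E'
def arc(th,speed=50,depth=17,r=140):
    R=rot(np.radians(60)+np.radians(30)*th/(np.pi/2),1)
    movel(W([40-r*np.cos(th),-85,101+r*np.sin(th)])+depth*R.as_matrix()[:,2],speed,rot=R.as_quat())
    s=sense();print(round(th,3),round(s["t"],2),s["force"].round(1),round(s["gripper_width"],1),round(s["finger_force"],1));return s
E
python3 - <<'E'
from h import *
for th in np.radians(np.arange(7.5,76,7.5)):
    s=arc(th)
    if np.linalg.norm(s["force"])>40: print("force");break
k=read_camera("scene");cv2.imwrite("pics/p3.png",cv2.resize(k["img"][60:300,140:460],(800,600)))
E
```

```text
0.131 14.3 [ 1.8  1.5 -2.1] 10.6 29.4
0.262 14.81 [ 1.1  0.4 -2.3] 10.6 29.5
0.393 15.32 [ 2.2  1.5 -3.2] 10.8 29.6
0.524 15.82 [ 0.   0.1 -2.2] 11.2 29.8
0.654 16.33 [-1.4 -0.2  0.2] 10.8 30.0
0.785 16.83 [-3.7  0.8  3.4] 10.5 30.3
0.916 17.33 [-6.6 -0.9  5.7] 11.0 30.6
1.047 17.83 [-6.9 -0.2  8.4] 10.5 30.8
1.178 18.33 [-5.9  0.7 10.2] 10.4 30.8
1.309 18.83 [-3.5  1.4  9.9] 11.2 30.8
```

View pics/p3.png

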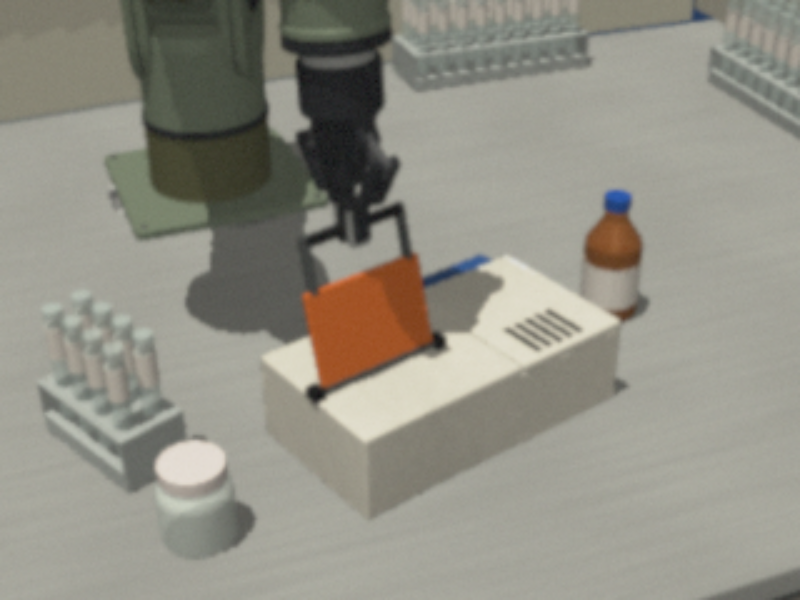

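Everything is still in place and the flap is held at about 75°. I go on to upright.

Run:
```python
from h import *
for th in np.radians([80,85,88,90]): s=arc(th,30)
wait(.3); s=sense(); print(s["force"].round(1),Rn.from_euler('z',-A[2]).apply(s["tcp_pos"]-[A[0],A[1],0]).round(2))
t=read_camera("top");c=read_camera("scene")
X=np.array([[40,-20,101],[40,-150,101],[40,-150,195],[40,-20,195],[40,-35,241],[40,-135,241]])
out=[]
for p in(t,c):
    im=cv2.resize(p["img"],None,fx=5,fy=5,interpolation=cv2.INTER_CUBIC); u=proj(p,W(X))
    print(u.round(1).tolist())
    for a,bb,col in((0,1,(0,255,0)),(2,3,(255,255,0)),(4,5,(255,0,255))): cv2.line(im,tuple(np.int32(u[a]*5+2)),tuple(np.int32(u[bb]*5+2)),col,1)
    m=np.int32(u.mean(0)*5); out.append(im[m[1]-290:m[1]+290,m[0]-200:m[0]+200])
cv2.imwrite("pics/p4.png",np.hstack(out))
for n,p in(("top",t),("scene",c)):
    for r in masks_of("flap",p)[:1]: print(n,round(r["score"],2),r["bbox"],cv2.boxPoints(cv2.minAreaRect(np.argwhere(r["mask"])[:,::-1].astype(np.float32))).round(1).tolist())
```

```text
1.396 19.43 [-2.   1.6  8.9] 10.9 30.8
1.484 19.97 [-1.7  2.4  9.5] 10.5 30.7
1.536 20.35 [-0.6  2.9  9.2] 10.4 30.7
1.571 20.66 [-0.7  2.9  9.5] 10.7 30.7
[-0.8  3.5  8.6] [ 40.44 -84.88 224.18]
[[256.9, 190.2], [312.5, 172.8], [315.5, 165.9], [255.2, 184.8], [261.6, 179.5], [309.9, 164.3]]
[[311.6, 196.0], [267.9, 214.9], [266.2, 180.2], [312.0, 162.3], [307.0, 146.7], [271.1, 159.9]]
top 0.66 [255.3, 174.7, 277.1, 191.6] [[253.10000610351562, 179.3000030517578], [268.1000061035156, 174.3000030517578], [272.3999938964844, 187.1999969482422], [257.3999938964844, 192.1999969482422]]
scene 0.84 [267.2, 142.4, 314.9, 215.8] [[264.6000061035156, 147.3000030517578], [311.79998779296875, 144.8000030517578], [315.3999938964844, 212.8000030517578], [268.20001220703125, 215.3000030517578]]
```

View pics/p4.png

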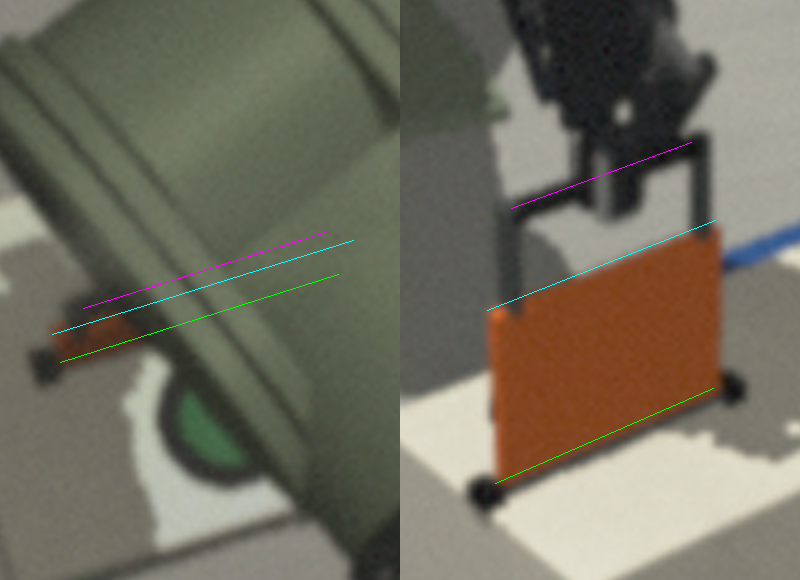

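The scene view shows hinge, panel edge and bar all offset by the same ~1 px from the upright model, so the flap's angle is right to about 0.02 rad. The top view agrees at the hinge's left cap. I do a quick stillness check, then hand in.

Run:
```python
from h import *
a=sense();wait(1);s=sense();print(s["t"],s["tcp_pos"]-a["tcp_pos"],abs(s["joint_vel"]).max(),s["gripper_width"],s["finger_force"],s["force"].round(1))
print(finish_job())
```

```text
22.1583 [0.00325708 0.04064214 0.01358603] 0.0015550583958629503 10.398120790584366 30.643871426582336 [-0.4  4.1  8.8]
the job is handed in; nothing more can be done
None
```

I pushed the drawer home into its catch, swung the flap up to about 1.57 rad (within roughly 0.02 rad by camera), and handed the job in at about 22 s while still gripping it motionless, with no contact with the rack, bottle or jar; no verdict was returned.

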